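# Balance a pair of jars on the two-pan balance

## Task

The two screw-lid jars have to be balanced as a pair before they go into the centrifuge. Stand the jar that is on the bench upright on the empty left pan of the balance, wholly on the pan, then slide the rider along the front rail until the balance comes to rest level with its pointer at the centre mark. Leave the other jar standing on the right pan, and do not knock or shift the conical flask standing left of the balance or the small round flask in its cork ring right of it.

Things in the scene. Friction and masses are not known exactly. Their poses are not given: they have to be found in the camera images.
- balance_pivot (a point): Two-pan balance, grey base 150 x 360 x 65 mm, fixed. The point is the middle of the beam's pivot axis, 85 mm above the bench; it does not tilt: x points to the balance's back, y along the beam from right pan to left pan, z up. A white scale plate (44 mm wide, top 196 mm above the bench) stands at the middle behind a dark pointer 100 mm long. The rider rail runs along the front (robot's side).
- beam (a joint): Beam tilt, rad: 0 level, positive = left pan up, right pan down; stops at -0.10 and +0.10; starts at +0.10. Level = within 0.03 (pointer tip within 3 mm of the centre mark). Both jars on and off the stops, moving the rider 10 mm left lowers it by about 0.025; it settles within 1.5 s. The jars differ a little in mass, so the rider's levelling place is unknown, within 60 mm of the rail's middle.
- pan_left_top (a point): Centre of the upper face of the left pan (+y side), empty at the start: flat steel disc 146 mm across, 4 mm thick, 120 mm left of the pivot; top 107 mm above the bench when level, 119 mm at the start. Pans stay horizontal and move up or down 12 mm from level to a stop; where on a pan a load stands does not matter.
- pan_right_top (a point): Centre of the upper face of the right pan (-y side), the same disc; it carries the other jar and is 95 mm above the bench at the start.
- rider_tab (a point): Steel rider on the front rail. The point is in its upright tab: 13 mm wide along the rail, 26 mm across it, top 12 mm above the point. The rail's top is 23 mm below the point. Friction about 1 N; stays where left; the tab can be pushed from its side with shut fingertips (pushing may rock the beam meanwhile). Rail: 118 mm in front of the pivot, 256 mm long, along the beam and tilting with it.
- rider (a joint): Rider position along the rail in m: 0 in the middle, positive to the left (+y), stops at -0.09 and +0.09. Starts parked near the right end.
- jar_bench_centre (a point): The jar to load: clear screw-lid jar with a black lid, 67 mm in diameter, 106 mm high; lid 60 mm in diameter, 22 mm high, at the top; about 0.3 kg. It stands on the bench left of the balance. The point is on its axis half-way up (53 mm above its foot); z is up the jar.
- jar_weighed_centre (a point): The other jar, of the same kind, standing on the right pan; the point is on its axis half-way up (53 mm above its foot).
- conical_flask_centre (a point): Bystander: conical glass flask 82 mm wide at its foot, 132 mm high, on the bench left of the balance near the jar to load, nearer or farther than it; the point is on its axis half-way up.
- round_flask: Bystander: small round-bottomed flask 41 mm wide, 89 mm high, standing in a cork ring 86 mm wide and 30 mm high, right of the balance; origin at its foot, 20 mm above the bench.

How it is judged:
By the outcome, as a careful person would: the job done as asked, in the order asked, and still so for the second after the job is handed in, with the robot touching nothing.
It also fails if it takes over 61 s, if anything falls off the work surface, if the arm or the gripper's body presses on something with over 40 N, if the wrist force passes 120 N, or if a joint passes its speed limit or range.

## Robot

A 7-joint arm with a two-finger parallel gripper is mounted at the origin on a cart in front of the work surface, level with it; the furniture and walls round the work are solid. World frame = base frame: x ahead of the robot, y to its left, z up, the work surface at z = 0. Lengths are in m, angles in rad, forces in N, time in s.
With the tool pointing down it reaches from about 0.35 to 0.9 m from the base axis. Payload 19.9 kg.
Tool frame: the origin (TCP) lies on the centre line of the jaws, within the pads' length; the fingertips stand 17 mm ahead of it and the grasp point (between the pads) lies 2 mm behind it; z points along the fingers, y is the line along which they close (so a half turn about z gives the same grasp; the last joint's range is limited). The gripper opens to 94 mm and grips with 3 to 60 N. Pads are 16 mm wide; open, the fingers measure 119 mm over their backs; the gripper's body (75 mm by 177 mm) begins 78 mm behind the grasp point.
Start: joints at [-0.042, 0.417, -0.01, 1.614, 0.005, 1.111, -0.053], TCP at [0.625, 0, 0.222] pointing down, gripper open.
Joint ranges: [-2.81, 2.81], [-0.39, 2.02], [-1.27, 1.25], [0.06, 2.57], [-1.19, 4.33], [0.19, 2], [-2.82, 2.82]. Speed limits (rad/s): [1.89, 1.89, 2.39, 2.39, 3.01, 3.01, 3.01].

## Interface

Orientations are given as a unit quaternion [w, x, y, z].
In Python, from plant import ctrl gives the robot as it stands. The module is installed in compiled form; this text tells all that it offers.
- The arm moves only by the tool play_rows, never from a script. Its argument "commands" is a list of rows, each a list of 7 numbers: the shift along the tool's x, y, z scaled (see below), then the turn, a rotation vector about the tool's x, y, z scaled (see below), then the closure in counts, from 0 (fully open) to 255 (shut). In form: [[dx, dy, dz, rx, ry, rz, hand], ...]. A call has 1 to 10 rows; each row shifts and turns the commanded pose from where the row before left it, along the tool's axes as they then stand; what a row does not reach is not made up. The controller multiplies each number of a shift by 20 mm and each number of a turn by 0.12 rad. A row lasts 1/10 s, in which the tool goes at most 50 mm and 8.59 degrees, less where a joint would pass 70% of its speed; a pose out of reach is approached as far as the arm can. A call with a number of a shift or a turn outside -1 to 1 is refused whole. A call with a gripper value outside its range is refused whole. The fingers move at their own pace and stop on an object; "newtons" is the grip in N (left out, the last holds). Time passes only in rows, so rows that do not move let the fingers close. It gives the time, the measured TCP pose, the force, the opening and the grip force at its end, in the units of the state.
- ctrl.read_state(): the state, without advancing time (a new reading comes with each control period).
- ctrl.snapshot(name): name is "scene" or "side" or "wrist"; returns the picture (400x640x3 uint8, red, green, blue); there is no depth.
- ctrl.camera_info(name): a dict with "fx", "fy", "cx", "cy" (pixels), "rvec" (rotation vector, rad) and "tvec" (3), from world to camera coordinates, as OpenCV has them. Camera axes: x right, y down, z forward; pixel columns grow to the right and rows downward; lengths in m; the calibration is good to about 2 mm. The wrist camera is an equidistant fisheye: a pixel r from the principal point sees the ray r / f radians off the axis. A picture is of the moment at which its call begins: read the wrist's pose just before it. camera_info takes no time and is no camera call; for the wrist camera it gives the pose at the moment of the call.
- ctrl.hand_in(): hands the job in; it is judged then, once.
The state is a dict: "time_s": time; "joint_pos": joint angles; "joint_velocities": joint speeds; "joint_torque": joint torques, N m; "position": TCP position; "tcp_rot": TCP orientation; "ft_force": force on the tool from outside, world axes, zero at the start; "torque": the same for the moment, N m; "finger_gap": finger opening in m; "finger_force": force on a finger pad.
Only numpy, scipy, OpenCV 4.12 (cv2) and the standard library are available. Lean on these libraries where they do the work, as an engineer would, in place of code of your own. Each camera call takes 0.05 s, during which the arm holds its last target. There are 200 camera calls.

## Working session

There is one attempt and no reset: what is moved stays moved. The work goes in short steps, Python scripts to look and compute and a tool call to move; the robot and the scene stay as the last step left them, time stands still between calls to the robot, and variables do not carry over. Pictures are saved under pics/ and viewed, at most 10 in all, crops included, and the job is handed in when it is done.

Besides the shell and the picture viewer there is one more tool, called after "Call:" as a command line: name --pt "numbers of a row" for each row, then --argument value for the rest. play_rows: Moves the arm, as the interface text tells. Its arguments: {"type":"object","properties":{"commands":{"type":"array","items":{"type":"array","items":{"type":"number"}}},"newtons":{"type":"number"}},"required":["commands"]}

```bash
mkdir -p pics
python3 - <<'E'
from plant import ctrl
import cv2
s=ctrl.read_state();print(s['time_s'],s['position'],s['tcp_rot'],s['finger_gap'])
for n in("scene","side"):
    cv2.imwrite(f"pics/{n}0.png",ctrl.snapshot(n)[:,:,::-1]);print(n,ctrl.camera_info(n))
E
```

```text
0.0 [ 6.24648995e-01 -5.12528940e-05  2.21821360e-01] [-3.96467660e-04  7.07123562e-01  7.07089729e-01 -4.74922797e-04] 0.09398427972962382
scene {'fx': 512.419502947571, 'fy': 512.419502947571, 'cx': 315.3570426058222, 'cy': 202.51821235156277, 'rvec': array([ 0.9696848 , -2.22456944,  1.30894383]), 'tvec': array([0.35375181, 0.30301682, 1.09351635])}
side {'fx': 390.19086295624317, 'fy': 390.19086295624317, 'cx': 319.48408006613, 'cy': 200.1596999880623, 'rvec': array([ 0.5144174 , -2.72764007,  1.08970852]), 'tvec': array([0.49305998, 0.24507807, 1.32420198])}
```

View pics/scene0.png

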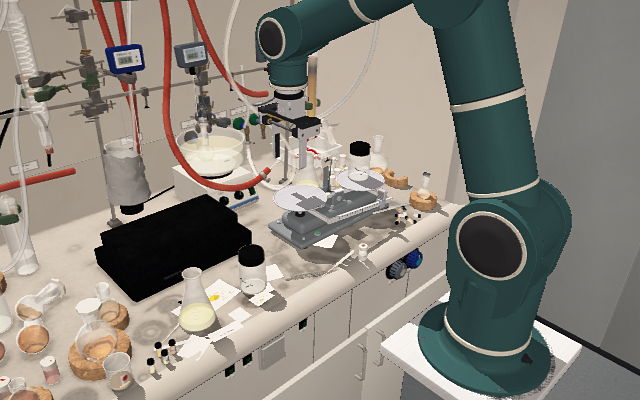

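View pics/side0.png

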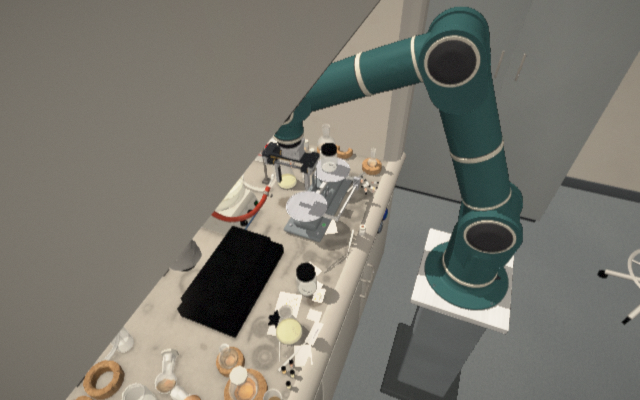

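The scene view shows the bench jar (lid about 251,250; foot about 253,290), conical flask (197,315), left pan (300,198) and right pan with the other jar (360,180). In the side view the jar lid is near (306,271) and the left pan near (306,207).

```bash
cat > h.py <<'E'
import numpy as np, cv2
from plant import ctrl
def cam(n):
    c=ctrl.camera_info(n); R=cv2.Rodrigues(np.array(c['rvec']))[0]; return c,R,np.array(c['tvec']).ravel()
def onz(n,u,v,z,c=None):
    c,R,t=c or cam(n); x=(u-c['cx'])/c['fx']; y=(v-c['cy'])/c['fy']
    if n=='wrist':
        r=np.hypot(x,y); d=np.array([x/r*np.sin(r),y/r*np.sin(r),np.cos(r)]) if r>1e-9 else np.array([0,0,1.])
    else: d=np.array([x,y,1.])
    d=R.T@d; o=-R.T@t; return np.round(o+d*(z-o[2])/d[2],4)
def proj(n,p,c=None):
    c,R,t=c or cam(n); q=R@np.array(p)+t
    if n=='wrist':
        r=np.hypot(q[0],q[1]); th=np.arctan2(r,q[2]); s=th/r
    else: s=1/q[2]
    return np.round([c['cx']+c['fx']*q[0]*s,c['cy']+c['fy']*q[1]*s],1)
E
python3 - <<'E'
from h import *
print('lid',onz('scene',251,250,.106),onz('side',306,271,.106))
print('foot',onz('scene',253,288,0))
print('panL',onz('scene',300,198,.119),onz('side',306,207,.119))
print('panR',onz('scene',360,180,.095),onz('side',332,169,.095))
print('jarR lid',onz('scene',360,147,.201),onz('side',329,149,.201))
print('flask top',onz('scene',194,270,.132),'foot',onz('scene',198,325,0),onz('side',289,331,0.03))
print('wrist',ctrl.camera_info('wrist'))
s=ctrl.snapshot('scene');t=ctrl.snapshot('side')
a=cv2.resize(s[120:260,250:450],(800,560),interpolation=cv2.INTER_CUBIC)
cv2.imwrite('pics/crop1.png',a[:,:,::-1])
cv2.imwrite('pics/w0.png',ctrl.snapshot('wrist')[:,:,::-1])
E
```

```text
lid [0.4831 0.2394 0.106 ] [0.4735 0.2515 0.106 ]
foot [0.4763 0.2442 0.    ]
panL [0.5758 0.0017 0.119 ] [0.5752 0.0126 0.119 ]
panR [ 0.5708 -0.2378  0.095 ] [ 0.5692 -0.2346  0.095 ]
jarR lid [ 0.5782 -0.2361  0.201 ] [ 0.5783 -0.2254  0.201 ]
flask top [0.4741 0.3955 0.132 ] foot [0.4557 0.4116 0.    ] [0.4607 0.4184 0.03  ]
wrist {'fx': 309.70691628693146, 'fy': 309.70691628693146, 'cx': 320.3191559773445, 'cy': 200.5478501485846, 'rvec': array([-2.85193935e+00, -6.40690147e-04,  1.72509225e-03]), 'tvec': array([-0.62425196, -0.02981858,  0.39208798])}
```

View pics/crop1.png

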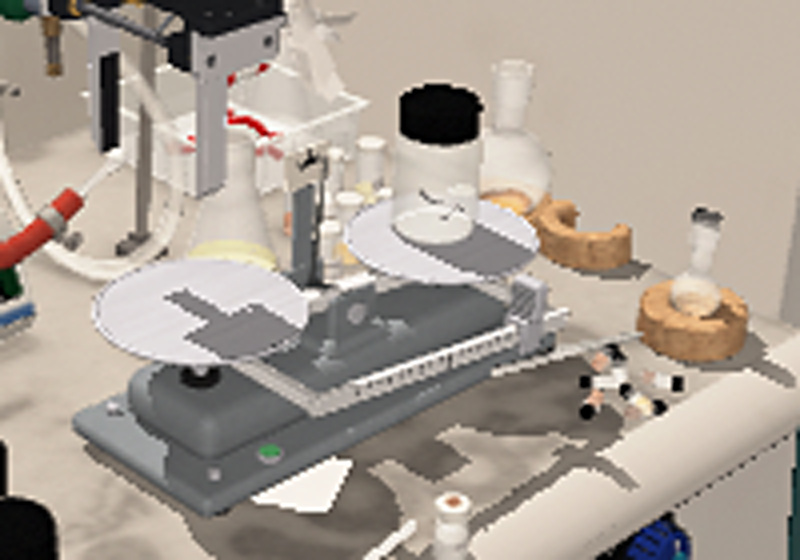

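View pics/w0.png

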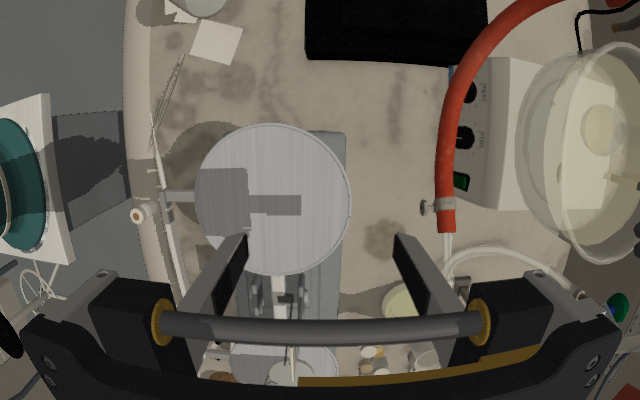

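Crop (4x, offset 250,120): rider tab top at about (528,283), i.e. scene (382,191), at the right end of the rail; pointer and plate at (305,220). The wrist view shows the left pan's rim through (195,195), (351,198), (270,123), (275,276).

Run:
```python
from h import *
c=cam('wrist')
for p in [(195,198),(351,198),(270,123),(275,276)]: print('rim',onz('wrist',*p,.119,c))
for p in [(93/4+250,300/4+120),(310/4+250,310/4+120),(200/4+250,258/4+120),(195/4+250,366/4+120)]: print('srim L',onz('scene',*p,.119))
for p in [(345,240),(540,240),(440,196),(445,284)]: print('srim R',onz('scene',p[0]/4+250,p[1]/4+120,.095))
print('jarR lid top',onz('scene',441/4+250,100/4+120,.201),'foot',onz('scene',434/4+250,225/4+120,.095))
for z in (.085,.09,.095,.1,.105): print('tab top',z,onz('scene',528/4+250,285/4+120,z))
for p in [(315,408),(565,312)]: print('rail end',onz('scene',p[0]/4+250,p[1]/4+120,.085))
# lid mask of bench jar in both views
for n,(u0,u1,v0,v1) in {'scene':(225,280,235,300),'side':(288,325,255,300)}.items():
    im=ctrl.snapshot(n); m=(im[v0:v1,u0:u1].max(2)<45).astype('uint8')
    k,l,st,ce=cv2.connectedComponentsWithStats(m); i=1+st[1:,4].argmax()
    x,y,w,h,a=st[i]; print(n,x+u0,y+v0,w,h,a,ce[i]+[u0,v0], 'mid', onz(n,ce[i][0]+u0,ce[i][1]+v0,.095),[proj(n,(.477,.243,z)) for z in(.084,.106)])
```

```text
rim [0.5066 0.0071 0.119 ]
rim [0.652  0.0071 0.119 ]
rim [0.5816 0.0738 0.119 ]
rim [ 0.5797 -0.0734  0.119 ]
srim L [0.637  0.0452 0.119 ]
srim L [ 0.5281 -0.0563  0.119 ]
srim L [ 0.6347 -0.0514  0.119 ]
srim L [0.5243 0.0525 0.119 ]
srim R [ 0.6184 -0.1839  0.095 ]
srim R [ 0.5206 -0.2948  0.095 ]
srim R [ 0.6223 -0.2946  0.095 ]
srim R [ 0.5211 -0.1882  0.095 ]
jarR lid top [ 0.5877 -0.2477  0.201 ] foot [ 0.5909 -0.2532  0.095 ]
tab top 0.085 [ 0.4915 -0.2474  0.085 ]
tab top 0.09 [ 0.4858 -0.2399  0.09  ]
tab top 0.095 [ 0.48   -0.2324  0.095 ]
tab top 0.1 [ 0.4742 -0.2248  0.1   ]
tab top 0.105 [ 0.4685 -0.2173  0.105 ]
rail end [ 0.4739 -0.0088  0.085 ]
rail end [ 0.4472 -0.2357  0.085 ]
scene 225 235 39 32 914 [243.21991247 249.87308534] mid [0.5088 0.2435 0.095 ] [array([251.8, 259.4]), array([251.4, 251.7])]
side 297 263 18 18 257 [305.34241245 271.84435798] mid [0.4775 0.2487 0.095 ] [array([306.3, 272.4]), array([306. , 268.5])]
```

Call:
play_rows --pt "1 -0.74 0 0 0 0 0" --pt "1 -0.74 0 0 0 0 0" --pt "1 -0.74 0 0 0 0 0" --pt "1 -0.74 0 0 0 0 0" --pt "1 -0.74 0 0 0 0 0" --pt "1 -0.74 0 0 0 0 0" --pt "1 -0.74 0 0 0 0 0" --pt "1 -0.74 0 0 0 0 0" --pt "1 -0.74 0 0 0 0 0" --pt "1 -0.74 0 0 0 0 0"

```text
time_s: 1.35
position: [0.4763, 0.2007, 0.2225]
tcp_rot: [0.0, 0.707, 0.707, 0.0]
ft_force: [0.5, 0.3, 0.2]
finger_gap: 0.0936
finger_force: 0.0
```

Call:
play_rows --pt "0.75 0 0 0 0 0 0" --pt "0.75 0 0 0 0 0 0" --pt "0.75 0 0 0 0 0 0" --pt "0 0 0 0 0 0 0" --pt "0 0 0 0 0 0 0"

```text
time_s: 1.85
position: [0.4773, 0.2448, 0.2221]
tcp_rot: [-0.0, 0.707, 0.707, -0.0]
ft_force: [0.2, -0.0, -0.6]
finger_gap: 0.0939
finger_force: 0.0
```

Run:
```python
from h import *
c=cam('wrist');im=ctrl.snapshot('wrist');print(proj('wrist',(.477,.245,.106),c),c)
cv2.imwrite('pics/w1.png',im[:,:,::-1])
```

```text
[320.2 201.2] ({'fx': 309.70691628693146, 'fy': 309.70691628693146, 'cx': 320.3191559773445, 'cy': 200.5478501485846, 'rvec': array([-2.85162322e+00, -3.19009065e-04,  9.05181601e-04]), 'tvec': array([-0.47704539,  0.20491205,  0.46186492])}, array([[ 9.99999778e-01,  1.28308766e-04, -6.53587760e-04],
       [ 3.09827855e-04, -9.58252638e-01,  2.85922693e-01],
       [-5.89615807e-04, -2.85922832e-01, -9.58252465e-01]]), array([-0.47704539,  0.20491205,  0.46186492]))
```

View pics/w1.png

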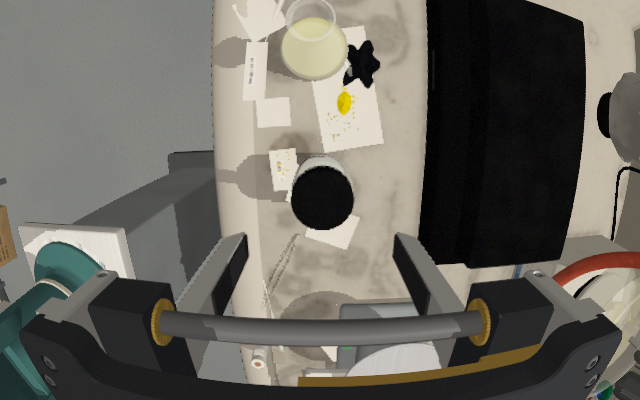

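Lid centre at (322,197), 2-4 px from the prediction, so the jar is at about (0.479, 0.248); the fingers clear the box and flask.

Call:
play_rows --pt "0.18 0.1 0.8 0 0 0 0" --pt "0 0 1 0 0 0 0" --pt "0 0 1 0 0 0 0" --pt "0 0 1 0 0 0 0" --pt "0 0 1 0 0 0 0" --pt "0 0 1 0 0 0 0" --pt "0 0 1 0 0 0 0" --pt "0 0 1 0 0 0 0" --pt "0 0 0.6 0 0 0 0" --pt "0 0 0 0 0 0 0"

```text
time_s: 2.9
position: [0.4785, 0.2477, 0.0532]
tcp_rot: [-0.0, 0.707, 0.707, -0.001]
ft_force: [-0.4, -0.2, 0.0]
finger_gap: 0.094
finger_force: 0.0
```

Call:
play_rows --pt "0 0 0 0 0 0 255" --pt "0 0 0 0 0 0 255" --pt "0 0 0 0 0 0 255" --pt "0 0 0 0 0 0 255" --pt "0 0 0 0 0 0 255" --pt "0 0 0 0 0 0 255" --pt "0 0 0 0 0 0 255" --pt "0 0 0 0 0 0 255" --newtons 20

```text
time_s: 3.7
position: [0.4792, 0.2487, 0.055]
tcp_rot: [0.0, 0.707, 0.707, 0.0]
ft_force: [-1.1, -1.0, 7.5]
finger_gap: 0.0666
finger_force: 20.0
```

Call:
play_rows --pt "0 0 -0.5 0 0 0 255" --pt "0 0 -1 0 0 0 255" --pt "0 0 -1 0 0 0 255" --pt "0 0 -1 0 0 0 255" --pt "0 0 -1 0 0 0 255" --pt "0 0 -1 0 0 0 255" --pt "0 0 -1 0 0 0 255" --pt "0 0 -1 0 0 0 255" --pt "0 0 -0.7 0 0 0 255" --pt "0 0 0 0 0 0 255"

```text
time_s: 4.7
position: [0.4796, 0.2489, 0.2203]
tcp_rot: [0.0, 0.707, 0.707, 0.001]
ft_force: [-0.2, 0.6, -4.3]
finger_gap: 0.067
finger_force: 20.0
```

Call:
play_rows --pt "-0.5 0.2 0 0 0 0 255" --pt "-0.8 0.35 0 0 0 0 255" --pt "-0.8 0.35 0 0 0 0 255" --pt "-0.8 0.35 0 0 0 0 255" --pt "-0.8 0.35 0 0 0 0 255" --pt "-0.8 0.35 0 0 0 0 255" --pt "-0.8 0.35 0 0 0 0 255" --pt "-0.8 0.35 0 0 0 0 255" --pt "-0.8 0.35 0 0 0 0 255" --pt "-0.8 0.35 0 0 0 0 255"

```text
time_s: 5.7
position: [0.5457, 0.0928, 0.2171]
tcp_rot: [-0.0, 0.707, 0.707, -0.001]
ft_force: [0.2, 0.7, -3.5]
finger_gap: 0.0668
finger_force: 20.0
```

Call:
play_rows --pt "-0.8 0.35 0 0 0 0 255" --pt "-0.8 0.35 0 0 0 0 255" --pt "-0.8 0.35 0 0 0 0 255" --pt "-0.8 0.35 0 0 0 0 255" --pt "-0.8 0.3 0 0 0 0 255" --pt "-0.6 0.1 0 0 0 0 255" --pt "-0.3 0 0 0 0 0 255" --pt "0 0 0 0 0 0 255" --pt "0 0 0 0 0 0 255"

```text
time_s: 6.6
position: [0.5817, -0.0028, 0.2183]
tcp_rot: [-0.0, 0.707, 0.707, -0.0]
ft_force: [-0.0, 0.3, -3.7]
finger_gap: 0.0667
finger_force: 20.0
```

Run:
```python
from h import *
s=ctrl.read_state();print(s['position'],s['ft_force'])
im=ctrl.snapshot('scene');cv2.imwrite('pics/s2.png',cv2.resize(im[90:260,250:450],(706,600),interpolation=cv2.INTER_CUBIC)[:,:,::-1])
```

```text
[ 0.58170165 -0.00279083  0.21825794] [-0.02895999  0.3314891  -3.68508769]
```

View pics/s2.png

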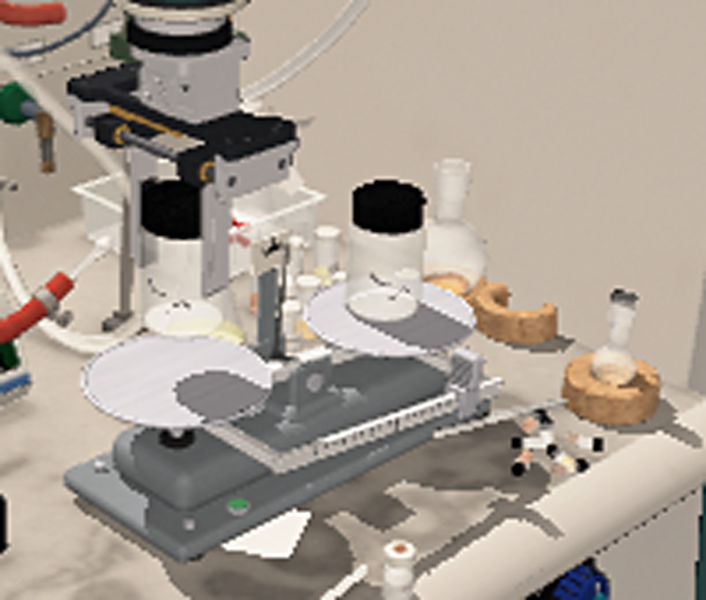

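The jar is held upright above the left pan, and nothing else has moved. Lowering it now.

Call:
play_rows --pt "0.1 0 0.5 0 0 0 255" --pt "0.1 0 0.5 0 0 0 255" --pt "0 0 0.4 0 0 0 255" --pt "0 0 0.3 0 0 0 255" --pt "0 0 0.2 0 0 0 255" --pt "0 0 0.1 0 0 0 255" --pt "0 0 0 0 0 0 255"

```text
time_s: 7.35
position: [0.582, 0.0005, 0.1783]
tcp_rot: [-0.0, 0.707, 0.707, -0.0]
ft_force: [1.0, 0.1, -3.7]
finger_gap: 0.0666
finger_force: 20.0
```

Call:
play_rows --pt "0 0 0.1 0 0 0 255" --pt "0 0 0.1 0 0 0 255" --pt "0 0 0 0 0 0 255"

```text
time_s: 7.65
position: [0.5819, 0.0006, 0.1742]
tcp_rot: [-0.0, 0.707, 0.707, -0.0]
ft_force: [-0.0, -0.3, -4.0]
finger_gap: 0.0663
finger_force: 20.0
```

Call:
play_rows --pt "0 0 0.08 0 0 0 255" --pt "0 0 0.08 0 0 0 255" --pt "0 0 0 0 0 0 255"

```text
time_s: 7.95
position: [0.5821, 0.0006, 0.1712]
tcp_rot: [0.0, 0.707, 0.707, 0.0]
ft_force: [-0.9, -0.1, 0.4]
finger_gap: 0.0669
finger_force: 20.0
```

Call:
play_rows --pt "0 0 0 0 0 0 60" --pt "0 0 0 0 0 0 50" --pt "0 0 0 0 0 0 0" --pt "0 0 0 0 0 0 0" --pt "0 0 0 0 0 0 0" --pt "0 0 0 0 0 0 0"

```text
time_s: 8.55
position: [0.582, 0.0006, 0.1713]
tcp_rot: [-0.0, 0.707, 0.707, -0.0]
ft_force: [-0.5, -0.3, 0.3]
finger_gap: 0.0935
finger_force: 0.0
```

Call:
play_rows --pt "0 0 -0.4 0 0 0 0" --pt "0 0 -1 0 0 0 0" --pt "0 0 -1 0 0 0 0" --pt "0 0 -1 0 0 0 0" --pt "0 0 -1 0 0 0 0" --pt "0 0 -1 0 0 0 0" --pt "0 0 -0.5 0 0 0 0" --pt "0 0 0 0 0 0 0" --pt "0 0 0 0 0 0 0"

```text
time_s: 9.45
position: [0.5818, 0.0006, 0.2886]
tcp_rot: [-0.0, 0.707, 0.707, -0.0]
ft_force: [-0.0, 0.3, -0.5]
finger_gap: 0.094
finger_force: 0.0
```

Run:
```python
from h import *
s=ctrl.read_state();print(s['position'],s['ft_force'])
im=ctrl.snapshot('scene');cv2.imwrite('pics/s3.png',cv2.resize(im[110:230,265:425],(800,600),interpolation=cv2.INTER_CUBIC)[:,:,::-1])
```

```text
[0.58175986 0.00059437 0.28860379] [-0.04404051  0.28270288 -0.53585264]
```

View pics/s3.png

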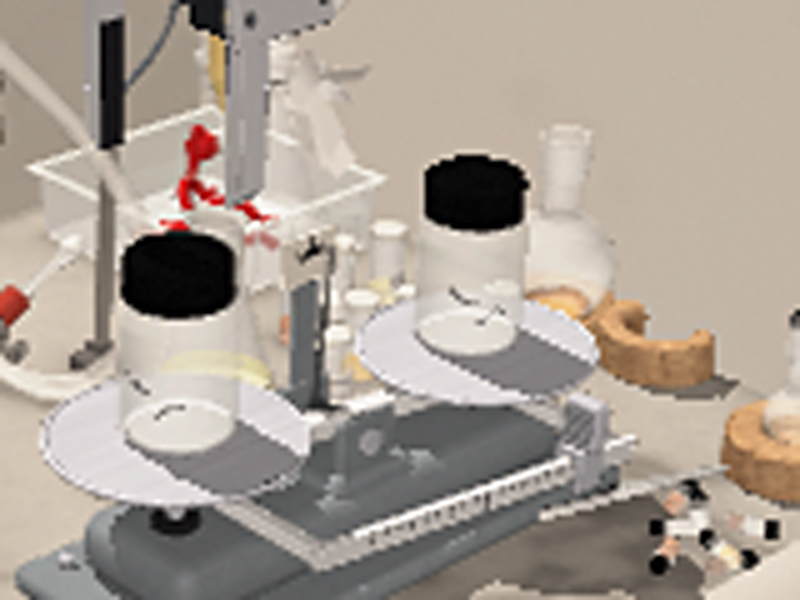

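The left jar stands on the pan, clear of the rim, with the beam still left-up. Next I turn the tool 90° (camera on the robot's side, jaws shut) and move to the right of the rider.

Call:
play_rows --pt "-1 -0.53 0 0 0 0 255" --pt "-1 -0.53 0 0 0 0 255" --pt "-1 -0.53 0 0 0 0 255" --pt "-1 -0.53 0 0 0 0 255" --pt "-1 -0.53 0 0 0 0 255" --pt "-1 -0.53 0 0 0 0 255" --pt "-1 -0.53 0 0 0 0 255" --pt "-1 -0.53 0 0 0 0 255" --pt "-1 -0.53 0 0 0 0 255" --pt "-1 -0.53 0 0 0 0 255"

```text
time_s: 10.5
position: [0.4751, -0.2001, 0.2883]
tcp_rot: [-0.001, 0.707, 0.707, -0.0]
ft_force: [0.2, -0.0, 0.4]
finger_gap: 0.0173
finger_force: 0.0
```

Call:
play_rows --pt "-1 -0.53 0 0 0 0 255" --pt "-0.8 -0.5 0 0 0 0 255" --pt "0 0 0 0 0 -1 255" --pt "0 0 0 0 0 -1 255" --pt "0 0 0 0 0 -1 255" --pt "0 0 0 0 0 -1 255" --pt "0 0 0 0 0 -1 255" --pt "0 0 0 0 0 -1 255" --pt "0 0 0 0 0 -1 255"

```text
time_s: 11.4
position: [0.455, -0.2353, 0.2883]
tcp_rot: [-0.001, 0.355, 0.935, -0.0]
ft_force: [0.2, 0.6, 1.2]
finger_gap: 0.0003
finger_force: 0.0
```

Call:
play_rows --pt "0 0 0 0 0 -1 255" --pt "0 0 0 0 0 -1 255" --pt "0 0 0 0 0 -1 255" --pt "0 0 0 0 0 -1 255" --pt "0 0 0 0 0 -1 255" --pt "0 0 0 0 0 -1 255" --pt "0 0 0 0 0 -0.1 255" --pt "0 0 0 0 0 0 255"

```text
time_s: 12.2
position: [0.4552, -0.2354, 0.2887]
tcp_rot: [-0.0, 0.001, 1.0, 0.0]
ft_force: [-0.3, -0.5, 0.2]
finger_gap: 0.0001
finger_force: 0.0
```

Run:
```python
from h import *
s=ctrl.read_state();print(s['position'],s['tcp_rot'],s['joint_pos'],s['finger_gap'])
c=cam('wrist');im=ctrl.snapshot('wrist');cv2.imwrite('pics/w2.png',im[:,:,::-1]);cv2.imwrite('pics/sceneA.png',ctrl.snapshot('scene')[:,:,::-1])
print('tab top pred',proj('wrist',(.454,-.199,.1175),c),'tip',proj('wrist',(.455,-.235,.272),c),'pointer tip',proj('wrist',(.575,-.12,.185),c), 'cam',-c[1].T@c[2])
print(c)
```

```text
[ 0.45516453 -0.2353598   0.28865765] [-4.70120536e-04  8.76313423e-04  9.99999492e-01  1.64648436e-04] [ 0.40023942  0.15506002  0.01892733  1.80800449 -0.00307449  1.17955011
  1.98915871] 8.960240901531049e-05
tab top pred [353.  186.4] tip [320.7 246.6] pointer tip [425.6 309.4] cam [ 0.37175675 -0.23508567  0.45033974]
({'fx': 309.70691628693146, 'fy': 309.70691628693146, 'cx': 320.3191559773445, 'cy': 200.5478501485846, 'rvec': array([-2.06832503, -2.06512764, -0.2992353 ]), 'tvec': array([ 0.23456993, -0.48468346,  0.3260876 ])}, array([[ 1.56890623e-03,  9.99998758e-01, -1.50565399e-04],
       [ 9.58828044e-01, -1.46155501e-03,  2.83983533e-01],
       [ 2.83982960e-01, -5.89909859e-04, -9.58829146e-01]]), array([ 0.23456993, -0.48468346,  0.3260876 ]))
```

View pics/w2.png

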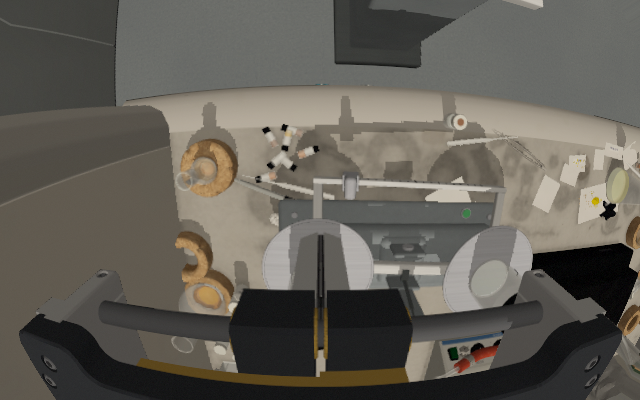

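The wrist view shows the rider tab at about (350,183), close to the prediction of (353,186), so it is at about (0.451, -0.202). The fingers come down about 14 mm to its right.

Call:
play_rows --pt "0.15 0 1 0 0 0 255" --pt "0 0 1 0 0 0 255" --pt "0 0 1 0 0 0 255" --pt "0 0 1 0 0 0 255" --pt "0 0 1 0 0 0 255" --pt "0 0 1 0 0 0 255" --pt "0 0 1 0 0 0 255" --pt "0 0 1 0 0 0 255" --pt "0 0 0.4 0 0 0 255" --pt "0 0 0 0 0 0 255"

```text
time_s: 13.3
position: [0.452, -0.2352, 0.1205]
tcp_rot: [-0.001, -0.0, 1.0, 0.0]
ft_force: [0.6, 0.1, 0.1]
finger_gap: 0.0007
finger_force: 0.0
```

```bash
cat > m.py <<'E'
from h import *
def lids():
    im=ctrl.snapshot('scene').astype(int).max(2); o=[]
    for u0,u1,v0,v1 in((283,318,150,180),(346,374,136,170)):
        m=(im[v0:v1,u0:u1]<45).astype('uint8');k,l,st,ce=cv2.connectedComponentsWithStats(m);i=1+st[1:,4].argmax();o+=[*(ce[i]+[u0,v0]),st[i][4]]
    return np.round(o,2)
if __name__=='__main__':
    s=ctrl.read_state();print(s['time_s'],s['position'],s['ft_force']);print(lids())
E
python3 - <<'E'
from m import *
im=cv2.imread('pics/sceneA.png')
print(lids())
for z in(.202,.214,.226): print(proj('scene',(.582,.001,z)))
for z in(.178,.190): print(proj('scene',(.589,-.25,z+.012)))
c=cam('wrist');w=ctrl.snapshot('wrist');cv2.imwrite('pics/w3.png',w[:,:,::-1])
E
```

```text
[300.22 164.65 330.   359.68 148.52 263.  ]
[298.8 169.7]
[298.8 165.5]
[298.8 161.4]
[360.2 148.1]
[360.5 144.4]
```

View pics/w3.png

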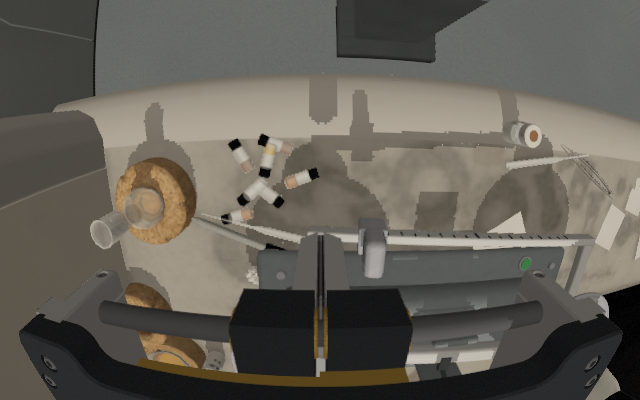

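Fingertips (320,235) are beside and in line with the tab (372,230). Pushing left.

Call:
play_rows --pt "-0.02 0.5 0 0 0 0 255" --pt "-0.02 0.4 0 0 0 0 255" --pt "-0.02 0.4 0 0 0 0 255" --pt "-0.02 0.4 0 0 0 0 255" --pt "-0.02 0.4 0 0 0 0 255" --pt "-0.02 0.4 0 0 0 0 255" --pt "-0.02 0.3 0 0 0 0 255" --pt "0 0.2 0 0 0 0 255" --pt "0 0 0 0 0 0 255"

```text
time_s: 14.3
position: [0.4551, -0.1748, 0.1212]
tcp_rot: [-0.0, -0.001, 1.0, 0.0]
ft_force: [-0.0, -0.1, -0.3]
finger_gap: 0.0004
finger_force: 0.0
```

```bash
python3 m.py
```

```text
14.3 [ 0.45512476 -0.17482578  0.12120979] [-0.04331227 -0.11705862 -0.32103747]
[300.28 166.64 322.   360.47 147.2  292.  ]
```

Call:
play_rows --pt "0 -0.3 0 0 0 0 255" --pt "0 0 0 0 0 0 255" --pt "0 0 0 0 0 0 255" --pt "0 0 0 0 0 0 255" --pt "0 0 0 0 0 0 255" --pt "0 0 0 0 0 0 255" --pt "0 0 0 0 0 0 255" --pt "0 0 0 0 0 0 255" --pt "0 0 0 0 0 0 255" --pt "0 0 0 0 0 0 255"

```text
time_s: 15.35
position: [0.4551, -0.1814, 0.1213]
tcp_rot: [-0.0, -0.001, 1.0, -0.0]
ft_force: [-0.2, -0.0, -0.2]
finger_gap: 0.0004
finger_force: 0.0
```

```bash
python3 m.py
```

```text
15.35 [ 0.45512276 -0.18139707  0.1212576 ] [-0.18510624 -0.01544073 -0.16203801]
[300.18 168.91 326.   360.66 145.42 299.  ]
```

Lid positions suggest the beam is about level. I'll lift clear and look at the pointer from straight in front with the jaws open.

Call:
play_rows --pt "0 0 -1 0 0 0 255" --pt "0 0 -1 0 0 0 255" --pt "0 0 -1 0 0 0 255" --pt "0 0 -1 0 0 0 255" --pt "0 0 -1 0 0 0 255" --pt "0 0 -1 0 0 0 0" --pt "0 0 -1 0 0 0 0" --pt "0 0 -1 0 0 0 0" --pt "0 0 -0.4 0 0 0 0"

```text
time_s: 16.3
position: [0.4556, -0.1816, 0.2909]
tcp_rot: [0.001, -0.001, 1.0, -0.0]
ft_force: [-0.0, 0.0, 0.2]
finger_gap: 0.0285
finger_force: 0.0
```

Call:
play_rows --pt "-0.6 0.75 0 0 0 0 0" --pt "-0.6 0.75 0 0 0 0 0" --pt "-0.6 0.75 0 0 0 0 0" --pt "-0.6 0.75 0 0 0 0 0" --pt "0 0 0 0 0 0 0" --pt "0 0 0 0 0 0 0" --pt "0 0 0 0 0 0 0"

```text
time_s: 17.0
position: [0.5025, -0.1221, 0.289]
tcp_rot: [-0.0, -0.0, 1.0, -0.0]
ft_force: [-0.4, -0.1, 0.0]
finger_gap: 0.085
finger_force: 0.0
```

```bash
python3 m.py
python3 - <<'E'
from h import *
c=cam('wrist');w=ctrl.snapshot('wrist');s=ctrl.snapshot('scene');print(c)
for p in [(.575,-.12,.185),(.575,-.12,.085),(.582,-.12,.196)]: print(proj('wrist',p,c))
a=cv2.resize(w[170:320,220:420],(800,600),interpolation=cv2.INTER_CUBIC)
a[:240,:260]=cv2.resize(s[150:210,300:365],(260,240),interpolation=cv2.INTER_CUBIC)
cv2.imwrite('pics/w4.png',a[:,:,::-1]);cv2.imwrite('pics/w4full.png',w[:,:,::-1])
E
```

```text
17.0 [ 0.5025372  -0.12205545  0.28896517] [-0.36497732 -0.13382652  0.02814263]
[300.24 169.07 328.   359.72 144.01 269.  ]
({'fx': 309.70691628693146, 'fy': 309.70691628693146, 'cx': 320.3191559773445, 'cy': 200.5478501485846, 'rvec': array([-2.06576884, -2.06677406, -0.29954029]), 'tvec': array([ 0.12237213, -0.52995421,  0.31275557])}, array([[-3.85623508e-04,  9.99999685e-01, -6.94279770e-04],
       [ 9.58656692e-01,  5.67248197e-04,  2.84564623e-01],
       [ 2.84564927e-01, -5.55841139e-04, -9.58656609e-01]]), array([ 0.12237213, -0.52995421,  0.31275557]))
[322.4 275.5]
[322. 236.]
[322.4 287.4]
```

View pics/w4.png

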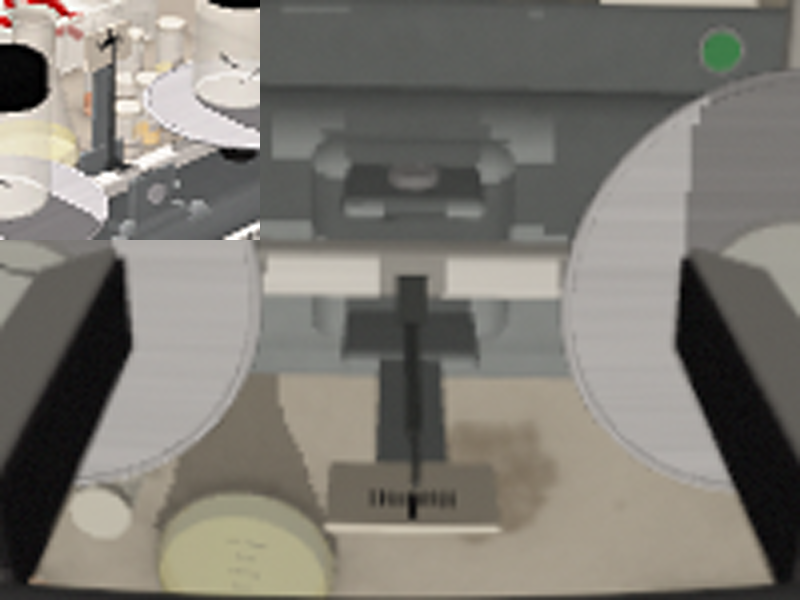

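The scale plate is clear in view: pointer tip at crop (416,480), centre mark at (412,505), and the scale is about 3.75 px/mm. The tip is about 1 mm from the mark, within the 3 mm limit. I'll check that it has settled, then hand in.

Call:
play_rows --pt "0 0 -0.5 0 0 0 0" --pt "0 0 0 0 0 0 0" --pt "0 0 0.5 0 0 0 0" --pt "0 0 0 0 0 0 0" --pt "0 0 0 0 0 0 0" --pt "0 0 0 0 0 0 0"

```text
time_s: 17.75
position: [0.5031, -0.1213, 0.2892]
tcp_rot: [-0.0, -0.001, 1.0, 0.0]
ft_force: [0.3, -0.6, 0.4]
finger_gap: 0.0941
finger_force: 0.0
```

Run:
```python
from h import *
w=ctrl.snapshot('wrist');old=cv2.imread('pics/w4full.png')[:,:,::-1]
for im in(old,w):
    g=im.astype(int).sum(2)/3
    for r in (286,288,290,295,297): 
        seg=g[r,310:338];k=np.clip(np.median(seg)-seg-15,0,None);print(r,round((k*np.arange(310,338)).sum()/max(k.sum(),1e-6),2),end=' | ')
    print()
import m;l=m.lids();print(l)
```

```text
286 323.47 | 288 323.44 | 290 323.34 | 295 321.34 | 297 322.61 | 
286 322.47 | 288 322.46 | 290 322.68 | 295 322.75 | 297 321.73 | 
[300.24 169.07 328.   359.55 144.25 261.  ]
```

Steady: the pointer is under 1 px from the mark and the lids have not moved.

```bash
python3 -c "
from plant import ctrl
print(ctrl.hand_in())"
```

```text
the job is handed in; nothing more can be done
None
```

I stood the bench jar upright on the left pan and slid the rider until the balance settled level, with the pointer about 1 mm from the centre mark; I disturbed nothing else that I could see, and handed the job in at about 18 s.

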